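# Power up a serviced mixer on the repair bench

## Task

The small mixer on the bench has just been serviced and is to be powered up for a test: clear everything lying on its panel into the grey parts tray and pull all four faders fully down, to the end next to its front edge. Only then turn the red handle of the switch box clockwise, seen from above, until it clicks over to on. With the power on, raise the red master fader and the blue channel fader so that their index lines stand at their thick orange marks, leave the two white faders fully down, and leave the oil can, the cleaner bottle and the screw dish undisturbed where they stand.

Things in the scene. Friction and masses are not known exactly. Their poses are not given: they have to be found in the camera images.
- mixer: Mixer fixed to the bench, dark box 300 deep (x) x 300 wide (y) x 60 mm high, flat panel on top. Origin: centre of its underside; its -x edge is the front. Four fader tracks along its x at y = +90 (white), +30 (blue), -30 (white), -90 mm (red master) run from x = -85 mm (fully down) to +15 mm (fully up). Small fixed knobs, 16 mm high, stand at x = +58 mm and beyond.
- switch_box: Grey bench switch box fixed to the bench, 100 x 100 mm, 55 mm high, with a round yellow plate and the red handle on top and a socket outlet in its front face. Origin: centre of its underside. It and the tray may stand on either side of the mixer.
- switch_handle (a joint): Turn of the red switch handle (rad), clockwise seen from above: 0 = off, 1.05 = on. A spring detent holds it against either end: it pushes back with up to about 0.13 N m until the middle (0.53) is passed, then snaps over to the other end.
- switch_grip (a point): On the axis of the switch handle, at the top of its grip bar (93 mm above the bench). The bar is 50 mm long, 12 mm thick and stands 24 mm high above a red disc of 50 mm diameter; this point's x axis lies along the bar and turns with it (at off it is along the box's x).
- tray: Open grey parts tray fixed to the bench, 240 mm (x) x 160 mm (y), 35 mm high, walls and floor 5 mm thick. Origin: centre of its underside.
- battery: Black and copper 9 V block battery lying flat, 48 mm (x) x 26.5 mm (y) x 17.5 mm high, about 45 g, with two 3 mm snap terminals at its +x end. Origin: centre of its underside. May be absent.
- bit_case: Teal plastic bit case lying flat, 56 mm (x) x 36 mm (y) x 20 mm high, about 60 g. Origin: centre of its underside. May be absent.
- spool: Full green spool of solder standing on a flange, 44 mm diameter, 30 mm high, about 80 g, axis along its z. Origin: centre of its underside. May be absent.
- spray_cap: Red plastic cap of a spray can, 36 mm diameter, 34 mm high, about 20 g, axis along its z. Origin: centre of its underside. May be absent.
- oil_can: Bystander: standing spray can with a blue label, 52 mm diameter, 160 mm high. Origin: centre of its underside.
- cleaner_bottle: Bystander: standing white bottle with a red cap and a green label, 60 mm diameter, 150 mm high. Origin: centre of its underside.
- screw_dish: Bystander: shallow round steel dish, 80 mm diameter, 22 mm high. Origin: centre of its underside.
- white_a (a joint): Position of the left-hand white (y = +90 mm) fader along its track (m): 0 = fully down (next to the mixer's front edge), 0.100 = fully up, 0.075 = at its orange mark. Slides along the mixer's +x with about 1.2 N of friction and stays where it is left.
- white_a_cap (a point): Grip cap of the left-hand white (y = +90 mm) fader, 24 mm along the track x 18 mm across, its top 22 mm and its underside 5 mm above the panel, a contrasting index line across the middle of its top. The point lies in the middle of the top, on the index line.
- blue_ch (a joint): Position of the blue (y = +30 mm) fader along its track (m): 0 = fully down (next to the mixer's front edge), 0.100 = fully up, 0.075 = at its orange mark. Slides along the mixer's +x with about 1.2 N of friction and stays where it is left.
- blue_ch_cap (a point): Grip cap of the blue (y = +30 mm) fader, 24 mm along the track x 18 mm across, its top 22 mm and its underside 5 mm above the panel, a contrasting index line across the middle of its top. The point lies in the middle of the top, on the index line.
- white_b (a joint): Position of the right-hand white (y = -30 mm) fader along its track (m): 0 = fully down (next to the mixer's front edge), 0.100 = fully up, 0.075 = at its orange mark. Slides along the mixer's +x with about 1.2 N of friction and stays where it is left.
- white_b_cap (a point): Grip cap of the right-hand white (y = -30 mm) fader, 24 mm along the track x 18 mm across, its top 22 mm and its underside 5 mm above the panel, a contrasting index line across the middle of its top. The point lies in the middle of the top, on the index line.
- master (a joint): Position of the red master (y = -90 mm) fader along its track (m): 0 = fully down (next to the mixer's front edge), 0.100 = fully up, 0.075 = at its orange mark. Slides along the mixer's +x with about 1.2 N of friction and stays where it is left.
- master_cap (a point): Grip cap of the red master (y = -90 mm) fader, 24 mm along the track x 18 mm across, its top 22 mm and its underside 5 mm above the panel, a contrasting index line across the middle of its top. The point lies in the middle of the top, on the index line.
- blue_ch_mark (a point): Thick orange mark across the track of the blue fader, on the panel (z = 60 mm); the point lies on the middle of the track, where the index line belongs.
- master_mark (a point): Thick orange mark across the track of the red master fader, on the panel (z = 60 mm); the point lies on the middle of the track, where the index line belongs.
Mind the look-alikes: they are no part of the job. There is more than one size of the bit_case; the one meant has the size given above.

How it is judged:
On the way, in this order (a step that is already met when the one before it is completed fails the run):
1. nothing is left on the panel: every odd item is in the tray, and all four faders are fully down (within 6 mm), the switch still off (x of battery in the frame of tray between -0.112 and 0.112 m and y of battery in the frame of tray between -0.072 and 0.072 m and z of battery in the frame of tray between -0.005 and 0.04 m and x of bit_case in the frame of tray between -0.112 and 0.112 m and y of bit_case in the frame of tray between -0.072 and 0.072 m and z of bit_case in the frame of tray between -0.005 and 0.04 m and x of spool in the frame of tray between -0.112 and 0.112 m and y of spool in the frame of tray between -0.072 and 0.072 m and z of spool in the frame of tray between -0.005 and 0.04 m and x of spray_cap in the frame of tray between -0.112 and 0.112 m and y of spray_cap in the frame of tray between -0.072 and 0.072 m and z of spray_cap in the frame of tray between -0.005 and 0.04 m and value of joint each of white_a, blue_ch, white_b, master below 0.006 m and value of joint switch_handle below 0.3 rad), for 0.2 s.
2. the switch has clicked over to on, with all four faders still down (value of joint switch_handle above 0.95 rad and value of joint each of white_a, blue_ch, white_b, master below 0.01 m), for 0.2 s.
At the end, for the whole second after the job is handed in: Every odd item that was on the mixer lies at rest in the tray, the switch is on, the master and the blue fader stand within 5 mm of their orange marks, the white faders are fully down (within 6 mm), and the bystanders stand where they were (within 20 mm) (x of battery in the frame of tray between -0.112 and 0.112 m and y of battery in the frame of tray between -0.072 and 0.072 m and z of battery in the frame of tray between -0.005 and 0.04 m and x of bit_case in the frame of tray between -0.112 and 0.112 m and y of bit_case in the frame of tray between -0.072 and 0.072 m and z of bit_case in the frame of tray between -0.005 and 0.04 m and x of spool in the frame of tray between -0.112 and 0.112 m and y of spool in the frame of tray between -0.072 and 0.072 m and z of spool in the frame of tray between -0.005 and 0.04 m and x of spray_cap in the frame of tray between -0.112 and 0.112 m and y of spray_cap in the frame of tray between -0.072 and 0.072 m and z of spray_cap in the frame of tray between -0.005 and 0.04 m and linear speed of each of battery, bit_case, spool, spray_cap below 0.02 m/s and value of joint switch_handle above 0.95 rad and value of joint master between 0.07 and 0.08 m and value of joint blue_ch between 0.07 and 0.08 m and value of joint each of white_a, white_b below 0.006 m and distance of each of oil_can, cleaner_bottle, screw_dish from where it was at the start of the episode below 0.02 m); the robot touches nothing.
It fails at once if the switch handle was turned through its click while a fader was up (value of joint switch_handle between 0.35 and 0.75 rad and value of joint any of white_a, blue_ch, white_b, master above 0.015 m).
It fails at once if the oil can was shifted by more than 20 mm or tipped (distance of oil_can from where it was at the start of the episode above 0.02 m or angle between oil_can's own z axis and vertical above 0.35 rad).
It fails at once if the cleaner bottle was shifted by more than 20 mm or tipped (distance of cleaner_bottle from where it was at the start of the episode above 0.02 m or angle between cleaner_bottle's own z axis and vertical above 0.35 rad).
It fails at once if the screw dish was shifted by more than 20 mm or tipped (distance of screw_dish from where it was at the start of the episode above 0.02 m or angle between screw_dish's own z axis and vertical above 0.35 rad).
Of battery, bit_case, spool, spray_cap only 2 to 4 are there at a start; the rules pass over those that are not, and their reading is None.
At some moment in a run one of battery, bit_case, spool, spray_cap may be knocked a few centimetres aside while the robot is not near it.
Once in a run the grip may slacken for a moment while it holds something.
It also fails if it takes over 208 s, if anything falls off the work surface, if the arm or the gripper's body presses on something with over 40 N, if the wrist force passes 120 N, or if a joint passes its speed limit or range.

## Robot

A 7-joint arm with a two-finger parallel gripper is mounted at the origin on the work surface. World frame = base frame: x ahead of the robot, y to its left, z up, the work surface at z = 0. Lengths are in m, angles in rad, forces in N, time in s.
With the tool pointing down it reaches from about 0.4 to 0.875 m from the base axis. Payload 19.3 kg.
Tool frame: the origin (TCP) lies on the centre line of the jaws, within the pads' length; the fingertips stand manip.tip_reach ahead of it and the grasp point (between the pads) lies 3 mm ahead of it (manip.tip_reach is the distance from the TCP to the fingertips, in m); z points along the fingers, y is the line along which they close (so a half turn about z gives the same grasp; the last joint's range is limited). The gripper opens to 85 mm and grips with 20 to 120 N. Pads are 22 mm wide; open, the fingers measure 114 mm over their backs; the gripper's body (76 mm by 85 mm) begins 54 mm behind the grasp point. The pads swing forward as they close: fully open they stand 13 mm farther back than shut.
Start: joints at [1.236, 0.521, -0.036, 1.599, 0.021, 1.021, -0.113], TCP at [0.164, -0.603, 0.253] pointing down, gripper open.
Joint ranges: [-2.91, 2.91], [-0.3, 2.13], [-1.5, 1.42], [0.17, 2.43], [-1.26, 4.41], [0.16, 1.93], [-2.52, 2.52]. Speed limits (rad/s): [1.89, 1.89, 2.39, 2.39, 3.01, 3.01, 3.01].

## Interface

Orientations are given as a 3x3 rotation matrix whose columns are the frame's x, y, z axes.
In Python, from bench import manip, eyes, order gives the robot as it stands.
- The arm moves only by the tool send_rows, never from a script. Its argument "motion" is one flat list of numbers, 6 for each row, row after row: the shift along the tool's x, y, z each as a share of 0.3 m, from -1 to 1, then the turn, a rotation vector about the tool's x, y, z each as a share of 2 rad, from -1 to 1. In form: [tx, ty, tz, ax, ay, az, tx, ty, tz, ax, ay, az, ...]. A call has 1 to 20 rows; each row is the pose to reach, as a shift and turn from the pose commanded when the call began, along the tool's axes at that moment; what a row does not reach only later rows make up. A row lasts 1/8 s, in which the tool goes at most 62.5 mm and 10.7 degrees, less where a joint would pass 70% of its speed; a pose out of reach is approached as far as the arm can. A call with a number of a shift or a turn outside -1 to 1 is refused whole. A call with a gripper value outside its range is refused whole. "hand" is the opening, from 0 (shut) to 1 (fully open), set as the call begins (left out, the last holds). The fingers move at their own pace and stop on an object; the grip force is fixed at half the most. Time passes only in rows, so rows that repeat a pose let the fingers close. It gives the time, the measured TCP pose, the force, the opening and the grip force at its end, in the units of the state.
- manip.observe(): the state, without advancing time (a new reading comes with each control period).
- eyes.capture(name): name is "scene" or "top" or "wrist"; returns a dict with "img" (480x640x3 uint8, blue, green, red), "z_map" (480x640 float32, m along the optical axis (not along the pixel's ray), 0 where there is no reading), "mtx" (3x3 intrinsics, pixels), "rvec" (rotation vector, rad) and "tvec" (3), from world to camera coordinates, as OpenCV has them. Camera axes: x right, y down, z forward; pixel columns grow to the right and rows downward; lengths in m; the calibration is good to about 2 mm. The wrist camera is an equidistant fisheye: a pixel r from the principal point sees the ray r / f radians off the axis. A picture is of the moment at which its call begins.
- order.finish_job(): hands the job in; it is judged then, once.
The state is a dict: "t": time; "q": joint angles; "qvel": joint speeds; "joint_efforts": joint torques, N m; "position": TCP position; "ee_rot": TCP orientation; "wrist_force": force on the tool from outside, world axes, zero at the start; "ft_torque": the same for the moment, N m; "grip_width": finger opening in m; "grasp_force": force on a finger pad.
Only numpy, scipy, OpenCV 4.12 (cv2) and the standard library are available. Lean on these libraries where they do the work, as an engineer would, in place of code of your own. Each camera call takes 0.05 s, during which the arm holds its last target. There are 200 camera calls.

## Working session

There is one attempt and no reset: what is moved stays moved. The work goes in short steps, Python scripts to look and compute and a tool call to move; the robot and the scene stay as the last step left them, time stands still between calls to the robot, and variables do not carry over. Pictures are saved under pics/ and viewed, at most 14 in all, crops included, and the job is handed in when it is done.

Besides the shell and the picture viewer there is one more tool, called by a JSON object that holds its "fn" and its "kwargs", one argument or row to a line. send_rows: Moves the arm, as the interface text tells. Its arguments: {"type":"object","properties":{"motion":{"type":"array"},"hand":{"type":"number"}},"required":["motion"]}

```bash
ls; mkdir -p pics
cat > h.py <<'E'
import numpy as np, cv2
from bench import manip, eyes, order
def snap(n,f=None):
    c=eyes.capture(n)
    if f: cv2.imwrite('pics/'+f,c['img'])
    return c
def cloud(c):
    R=cv2.Rodrigues(np.array(c['rvec'],float))[0];t=np.array(c['tvec'],float).ravel();K=np.array(c['mtx'])
    v,u=np.mgrid[:480,:640];z=c['z_map']
    p=np.stack([(u-K[0,2])/K[0,0]*z,(v-K[1,2])/K[1,1]*z,z],-1)
    w=(p-t)@R
    w[z<=0]=np.nan
    return w
E
python3 - <<'E'
from h import *
s=manip.observe();print({k:np.round(v,3).tolist() for k,v in s.items()},manip.tip_reach)
for n in('scene','top'):
    c=snap(n,n+'0.png');np.savez(n+'0.npz',**c)
    R=cv2.Rodrigues(np.array(c['rvec'],float))[0];print(n,np.round(-R.T@np.array(c['tvec']).ravel(),3),np.round(R,2).tolist(),c['mtx'])
E
```

```text
pics
{'t': 0.0, 'q': [1.236, 0.522, -0.036, 1.6, 0.021, 1.021, -0.113], 'qvel': [-0.001, 0.001, -0.0, 0.0, -0.001, -0.002, 0.003], 'joint_efforts': [-0.0, -92.711, 1.98, -36.993, 0.018, 0.008, -0.0], 'position': [0.163, -0.603, 0.253], 'ee_rot': [[0.965, 0.262, -0.0], [0.262, -0.965, 0.001], [-0.0, -0.001, -1.0]], 'wrist_force': [0.516, -0.305, 0.327], 'ft_torque': [-0.01, 0.054, 0.002], 'grasp_force': 0.0, 'grip_width': 0.085} 0.022
scene [1.091 0.12  0.756] [[-0.24, 0.97, 0.01], [0.74, 0.19, -0.65], [-0.63, -0.14, -0.76]] [[471.28784467   0.         325.58882569]
 [  0.         471.28784467 237.4277279 ]
 [  0.           0.           1.        ]]
top [0.348 0.009 1.062] [[0.0, -1.0, 0.0], [-0.98, -0.01, -0.2], [0.2, -0.0, -0.98]] [[463.6945553    0.         315.65668401]
 [  0.         463.6945553  242.63222092]
 [  0.           0.           1.        ]]
```

View pics/top0.png

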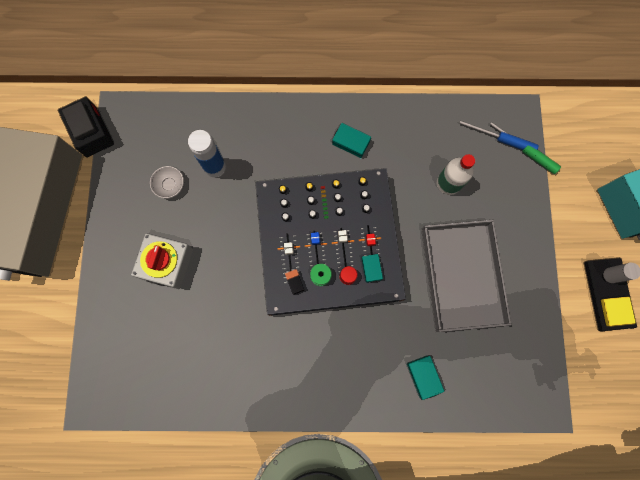

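View pics/scene0.png

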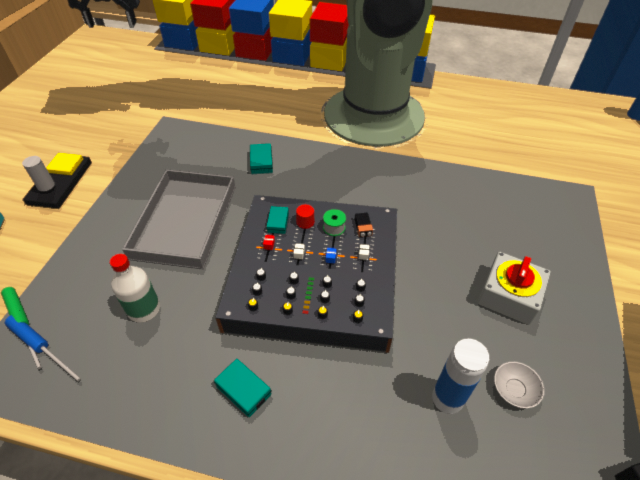

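The top view shows the mixer at about (330,240), with the battery (293,281), spool (320,274), spray cap (349,275) and a teal case (372,268) on its panel. The tray is at (467,275), the switch at (160,258), the dish at (168,183), the oil can at (207,155) and the bottle at (456,175). There are three teal cases: on the panel (372,268), behind the mixer (351,140) and in front (425,377). The one on the panel should be the one meant, so I'll measure all three for size.

```bash
cat > m.py <<'E'
from h import *
c=dict(np.load('top0.npz'));w=cloud(c);img=c['img'];hsv=cv2.cvtColor(img,cv2.COLOR_BGR2HSV)
def rect(name,mask,u0,v0,u1,v1,zlo,zhi):
    m=np.zeros(mask.shape,bool);m[v0:v1,u0:u1]=1
    m&=mask&(w[...,2]>zlo)&(w[...,2]<zhi)
    p=w[m]
    r=cv2.minAreaRect((p[:,:2]*1000).astype(np.float32))
    print(name,len(p),'c',np.round(r[0],1),'sz',np.round(r[1],1),'ang',round(r[2],1),'z90',round(np.percentile(p[:,2],90)*1000,1))
    return p
A=np.ones(img.shape[:2],bool);H,S,V=cv2.split(hsv)
teal=(H>78)&(H<95)&(S>120)
rect('mixer',A,240,150,420,330,.05,.066)
rect('case_panel',teal,355,245,390,290,.074,.09)
rect('case_back',teal,325,115,380,165,.012,.06)
rect('case_front',teal,400,350,450,405,.012,.06)
rect('spool',A,306,258,334,289,.083,.1)
rect('cap',A,336,260,360,290,.086,.1)
rect('batt',A,280,265,308,297,.072,.09)
rect('tray',A,415,210,520,340,.028,.042)
rect('sbox',A,125,225,195,295,.048,.062)
rect('handle',A,140,235,180,285,.083,.1)
rect('dish',A,145,160,192,205,.015,.03)
rect('oil',A,180,120,235,190,.13,.2)
rect('bottle',A,430,145,480,200,.10,.2)
for n,u in(('wa',288),('blue',315),('wb',343),('red',371)): rect(n,A,u-8,230,u+8,255,.077,.09)
E
python3 m.py
python3 - <<'E'
import cv2
i=cv2.imread('pics/top0.png');cv2.imwrite('pics/crop1.png',cv2.resize(i[160:400,240:460],None,fx=2.5,fy=2.5,interpolation=3))
E
```

```text
mixer 15607 c [564.2 -21.6] sz [301.3 300.7] ang 6.6 z90 61.9
case_panel 439 c [ 497.1 -114.7] sz [56.  36.4] ang 9.2 z90 81.7
case_back 753 c [816.  -77.9] sz [80.1 54.3] ang 63.1 z90 30.9
case_front 979 c [ 266.  -232.6] sz [82.7 52.7] ang 19.5 z90 30.4
spool 337 c [481.8  -3.4] sz [42.4 40.9] ang 89.8 z90 91.6
cap 226 c [480.7 -62.3] sz [33.7 34. ] ang 89.1 z90 95.6
batt 282 c [468.1  52.1] sz [50.4 26.5] ang 22.3 z90 79.1
tray 953 c [ 490.2 -331.4] sz [240.  161.4] ang 5.3 z90 36.4
sbox 1589 c [515.7 351.3] sz [100.5 102.1] ang 75.7 z90 59.4
handle 163 c [516.3 351.3] sz [14.2 49.4] ang 74.4 z90 94.3
dish 278 c [707.4 358.1] sz [78.2 76.6] ang 3.2 z90 23.2
oil 564 c [748.9 249.7] sz [49.9 49.3] ang 54.5 z90 161.3
bottle 452 c [ 709.7 -308. ] sz [48.8 39.8] ang 49.6 z90 150.3
wa 91 c [539.2  66.3] sz [23.4 17.7] ang 10.2 z90 83.5
blue 90 c [562.    8.3] sz [24.5 17.4] ang 8.2 z90 83.3
wb 88 c [566.5 -50.9] sz [17.6 24.7] ang 89.0 z90 83.4
red 94 c [ 548.4 -114.2] sz [47.9 18.1] ang 6.4 z90 83.3
```

View pics/crop1.png

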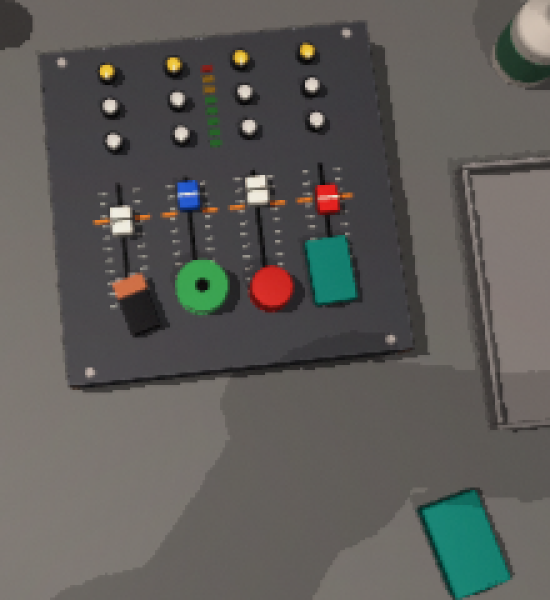

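The crop confirms that the panel case is the right one at 56×36 mm; the other two are about 80×54 mm. All four odd items are present. All fader caps stand free, and heights and sizes match the data given. I'll start with the spool, closing along the mixer's x.

```bash
cat >> h.py <<'E'
def T(cx,cy,yaw):
    a=np.deg2rad(yaw);R=np.array([[np.cos(a),-np.sin(a)],[np.sin(a),np.cos(a)]])
    return lambda x,y:(np.array([cx,cy])+R@np.array([x,y]))
mixer=T(564.2,-21.6,6.5);tray=T(490.2,-331.4,5.3)
def rows(*wps):
    "world waypoints (x,y,z mm, yaw deg) -> row numbers from measured pose"
    s=manip.observe();p=np.array(s['position']);R=np.array(s['ee_rot'])
    print('t',round(s['t'],2),'tcp',np.round(p*1000,1),'yaw',np.round(np.rad2deg(np.arctan2(R[1,0],R[0,0])),1),'w',round(s['grip_width']*1000,1),'q7',round(s['q'][6],2),'tip',manip.tip_reach)
    for x,y,z,yaw in wps:
        a=np.deg2rad(yaw);Rt=np.array([[np.cos(a),np.sin(a),0],[np.sin(a),-np.cos(a),0],[0,0,-1]])
        d=R.T@(np.array([x,y,z])/1000-p)/.3
        r=cv2.Rodrigues(R.T@Rt)[0].ravel()/2
        print(np.round(d,3).tolist()+np.round(r,3).tolist())
E
python3 -c "
from h import *
rows((481.8,-3.4,200,96.5),(481.8,-3.4,87,96.5))
print([tray(*q) for q in((60,37),(60,-37),(-65,35),(-65,-30))])"
```

```text
t 0.1 tcp [ 163.5 -603.   252.8] yaw 15.2 w 85.6 q7 -0.11 tip 0.022
[1.547, -1.651, 0.177, -0.0, -0.0, -0.71]
[1.547, -1.651, 0.554, -0.0, -0.0, -0.71]
[array([ 546.52577016, -289.01595092]), array([ 553.36119363, -362.69957859]), array([ 422.24492406, -302.55372375]), array([ 428.24901224, -367.27582913])]
```

{"fn": "send_rows", "kwargs": {
  "motion": [0.9,-0.95,0.1,0,0,-0.4,0.9,-0.95,0.1,0,0,-0.7,0.9,-0.95,0.1,0,0,-0.71,0.9,-0.95,0.1,0,0,-0.71,0.9,-0.95,0.1,0,0,-0.71,0.9,-0.95,0.1,0,0,-0.71,0.9,-0.95,0.1,0,0,-0.71,0.9,-0.95,0.1,0,0,-0.71,0.9,-0.95,0.1,0,0,-0.71,0.9,-0.95,0.1,0,0,-0.71],
  "hand": 0.8
}}

```text
t: 1.35
position: [0.3493, -0.2577, 0.2232]
ee_rot: [[-0.11, 0.994, -0.0], [0.994, 0.11, 0.0], [0.0, -0.0, -1.0]]
wrist_force: [0.4, -0.5, -1.5]
grip_width: 0.0685
grasp_force: 0.0
```

```bash
python3 -c "
from h import *
rows((481.8,-3.4,150,96.5),(481.8,-3.4,87,96.5))"
```

```text
t 1.35 tcp [ 349.3 -257.7  223.2] yaw 96.3 w 68.5 q7 0.41 tip 0.022
[0.794, 0.533, 0.244, -0.0, -0.0, -0.001]
[0.794, 0.533, 0.454, -0.0, -0.0, -0.001]
```

{"fn": "send_rows", "kwargs": {
  "motion": [0.794,0.533,0.2,0,0,0,0.794,0.533,0.24,0,0,0,0.794,0.533,0.24,0,0,0,0.794,0.533,0.24,0,0,0,0.794,0.533,0.24,0,0,0,0.794,0.533,0.24,0,0,0,0.794,0.533,0.24,0,0,0,0.794,0.533,0.24,0,0,0,0.794,0.533,0.24,0,0,0]
}}

```text
t: 2.48
position: [0.4813, -0.0036, 0.1516]
ee_rot: [[-0.112, 0.994, 0.0], [0.994, 0.112, -0.0], [-0.0, 0.0, -1.0]]
wrist_force: [-1.2, 0.6, 0.3]
grip_width: 0.0683
grasp_force: 0.0
```

```bash
python3 -c "
from h import *
rows((481.8,-3.4,150,96.5),(481.8,-3.4,87,96.5))
c=snap('wrist','w1.png')"
```

```text
t 2.48 tcp [481.3  -3.6 151.6] yaw 96.4 w 68.3 q7 -0.35 tip 0.022
[0.0, 0.002, 0.005, 0.0, 0.0, -0.001]
[0.0, 0.002, 0.215, 0.0, 0.0, -0.001]
```

View pics/w1.png

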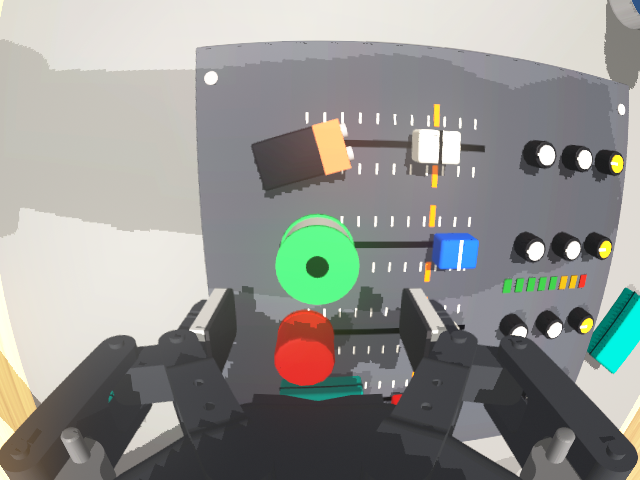

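The wrist view shows the spool (317,260) centred between the jaws (about col 320), with nothing beside the fingers. I'll descend and close.

{"fn": "send_rows", "kwargs": {
  "motion": [0,0,0.1,0,0,0,0,0,0.2,0,0,0,0,0,0.213,0,0,0,0,0,0.213,0,0,0]
}}

```text
t: 3.02
position: [0.4815, -0.0027, 0.088]
ee_rot: [[-0.113, 0.994, 0.0], [0.994, 0.113, 0.0], [0.0, 0.0, -1.0]]
wrist_force: [0.3, 0.1, -0.6]
grip_width: 0.0684
grasp_force: 0.0
```

{"fn": "send_rows", "kwargs": {
  "motion": [0,0,0,0,0,0,0,0,0,0,0,0,0,0,0,0,0,0,0,0,0,0,0,0,0,0,0,0,0,0],
  "hand": 0.2
}}

```text
t: 3.65
position: [0.4819, -0.0028, 0.0887]
ee_rot: [[-0.113, 0.994, 0.002], [0.994, 0.113, -0.0], [-0.001, 0.002, -1.0]]
wrist_force: [-2.9, -0.3, 16.1]
grip_width: 0.0424
grasp_force: 58.7
```

```bash
python3 -c "
from h import *
rows((481.8,-3.4,170,96.5),(546.5,-289,170,95.3),(546.5,-289,37,95.3))"
```

```text
t 3.65 tcp [481.9  -2.8  88.7] yaw 96.5 w 42.4 q7 -0.43 tip 0.022
[-0.002, -0.0, -0.271, 0.001, 0.0, 0.0]
[-0.973, 0.106, -0.27, 0.001, 0.0, 0.011]
[-0.972, 0.105, 0.173, 0.001, 0.0, 0.011]
```

{"fn": "send_rows", "kwargs": {
  "motion": [0,0,-0.15,0,0,0,0,0,-0.27,0,0,0,-0.4,0.04,-0.27,0,0,0,-0.97,0.105,-0.27,0,0,0.011,-0.97,0.105,-0.27,0,0,0.011,-0.97,0.105,-0.27,0,0,0.011,-0.97,0.105,-0.27,0,0,0.011,-0.97,0.105,-0.27,0,0,0.011,-0.97,0.105,-0.27,0,0,0.011,-0.97,0.105,-0.27,0,0,0.011]
}}

```text
t: 4.9
position: [0.5459, -0.287, 0.1688]
ee_rot: [[-0.093, 0.996, 0.0], [0.996, 0.093, 0.0], [0.0, 0.0, -1.0]]
wrist_force: [0.2, -0.1, -1.3]
grip_width: 0.0422
grasp_force: 61.4
```

```bash
python3 -c "
from h import *
rows((546.5,-289,38,95.3));print(manip.observe()['grasp_force'])"
```

```text
t 4.9 tcp [ 545.9 -287.   168.8] yaw 95.4 w 42.2 q7 0.19 tip 0.022
[-0.007, 0.001, 0.436, 0.0, -0.0, 0.0]
61.414936780929565
```

{"fn": "send_rows", "kwargs": {
  "motion": [-0.007,0,0.2,0,0,0,-0.007,0,0.38,0,0,0,-0.007,0,0.436,0,0,0,-0.007,0,0.436,0,0,0]
}}

```text
t: 5.4
position: [0.5462, -0.2897, 0.0379]
ee_rot: [[-0.093, 0.996, -0.0], [0.996, 0.093, 0.0], [0.001, -0.0, -1.0]]
wrist_force: [0.6, -0.4, 0.9]
grip_width: 0.0422
grasp_force: 61.5
```

{"fn": "send_rows", "kwargs": {
  "motion": [0,0,0,0,0,0,0,0,0,0,0,0,0,0,0,0,0,0,0,0,-0.2,0,0,0,0,0,-0.4,0,0,0,0,0,-0.42,0,0,0,0,0,-0.42,0,0,0],
  "hand": 0.65
}}

```text
t: 6.28
position: [0.5458, -0.2905, 0.164]
ee_rot: [[-0.092, 0.996, 0.001], [0.996, 0.092, -0.001], [-0.001, 0.001, -1.0]]
wrist_force: [0.3, -0.4, -1.0]
grip_width: 0.0553
grasp_force: 0.0
```

```bash
cat > look.py <<'E'
from h import *
import sys
c=snap('top',sys.argv[1] if len(sys.argv)>1 else None);w=cloud(c);H,S,V=cv2.split(cv2.cvtColor(c['img'],cv2.COLOR_BGR2HSV))
x,y,z=w[...,0]*1000,w[...,1]*1000,w[...,2]*1000
base=(x>300)&(x<650)&(y>-480)&(y<170)
dxy=np.stack([x-564.2,y+21.6],-1);a=np.deg2rad(6.5)
mx=dxy[...,0]*np.cos(a)+dxy[...,1]*np.sin(a);my=-dxy[...,0]*np.sin(a)+dxy[...,1]*np.cos(a)
d2=np.stack([x-490.2,y+331.4],-1);a=np.deg2rad(5.3)
tx=d2[...,0]*np.cos(a)+d2[...,1]*np.sin(a);ty=-d2[...,0]*np.sin(a)+d2[...,1]*np.cos(a)
def rep(n,m,X,Y):
    m=cv2.morphologyEx(m.astype(np.uint8),cv2.MORPH_OPEN,np.ones((2,2)))>0
    if m.sum()<25: print(n,'none');return
    r=cv2.minAreaRect(np.stack([X[m],Y[m]],-1).astype(np.float32))
    print(n,m.sum(),np.round(r[0],1),np.round(r[1],1),round(r[2],1),'z',round(np.nanpercentile(z[m],90),1))
teal=(H>78)&(H<95)&(S>120);red=((H<5)|(H>175))&(S>150);green=(H>55)&(H<75)&(S>120)
onp=(abs(mx)<150)&(abs(my)<150)&(z<130);tr=(abs(tx)<115)&(abs(ty)<76)&(z<70)
copper=(H>5)&(H<16)&(S>110)
print('PANEL world')
rep('case',onp&teal&(z>72),x,y);rep('spool',onp&green&(z>82),x,y);rep('cap',onp&red&(z>87),x,y)
rep('batt',onp&(mx<0)&(z>71)&(z<81)&~teal&~red&~green&((copper)|(V<70)),x,y)
print('TRAY frame')
rep('case',tr&teal,tx,ty);rep('spool',tr&green,tx,ty);rep('cap',tr&red,tx,ty);rep('batt',tr&((copper)|(V<60))&(z>15),tx,ty)
print('FADERS')
for n,yy in(('wa',90),('blue',30),('wb',-30),('red',-90)): rep(n,(abs(my-yy)<14)&(mx>-105)&(mx<35)&(z>77)&(z<86)&~teal&~green,mx,my)
E
python3 look.py
```

```text
PANEL world
case 448 [ 495.7 -117.7] [54.8 40.4] 9.7 z 81.5
spool none
cap 225 [479.  -66.3] [31.5 38.5] 6.6 z 95.6
batt 266 [465.9  49.7] [47.3 26.9] 22.5 z 78.9
TRAY frame
case none
spool 282 [63.4 29.7] [33.4 52.4] 33.2 z 37.0
cap none
batt 80 [ 61.7 -11.9] [171.7  56.3] 63.0 z 35.3
FADERS
wa 120 [-49.4  87.7] [94.8 16.7] 1.4 z 82.9
blue 92 [ 1.8 27.3] [18.2 25.6] 86.8 z 83.1
wb 91 [ -2.4 -32.4] [19.3 21.5] 86.0 z 83.6
red 93 [-15.7 -93.5] [23.2 22.1] 2.6 z 82.7
```

```bash
python3 -c "
from h import *
rows((480.7,-62.3,165,96.5),(480.7,-62.3,90,96.5))"
```

```text
t 6.33 tcp [ 545.5 -290.3  163. ] yaw 95.3 w 55.6 q7 0.19 tip 0.022
[0.777, -0.145, -0.006, -0.0, -0.0, -0.011]
[0.776, -0.145, 0.244, -0.0, -0.0, -0.011]
```

{"fn": "send_rows", "kwargs": {
  "motion": [0.777,-0.145,-0.006,0,0,-0.011,0.777,-0.145,-0.006,0,0,-0.011,0.777,-0.145,-0.006,0,0,-0.011,0.777,-0.145,-0.006,0,0,-0.011,0.777,-0.145,-0.006,0,0,-0.011,0.777,-0.145,-0.006,0,0,-0.011,0.777,-0.145,-0.006,0,0,-0.011,0.777,-0.145,0.12,0,0,-0.011,0.777,-0.145,0.22,0,0,-0.011,0.777,-0.145,0.244,0,0,-0.011,0.777,-0.145,0.244,0,0,-0.011]
}}

```text
t: 7.7
position: [0.4813, -0.0624, 0.0905]
ee_rot: [[-0.113, 0.994, -0.0], [0.994, 0.113, 0.0], [0.0, -0.0, -1.0]]
wrist_force: [0.1, 0.5, -0.3]
grip_width: 0.056
grasp_force: 0.0
```

{"fn": "send_rows", "kwargs": {
  "motion": [0,0,0,0,0,0,0,0,0,0,0,0,0,0,0,0,0,0,0,0,0,0,0,0,0,0,0,0,0,0],
  "hand": 0.2
}}

```text
t: 8.32
position: [0.4818, -0.0624, 0.0916]
ee_rot: [[-0.113, 0.994, 0.002], [0.994, 0.113, -0.001], [-0.001, 0.002, -1.0]]
wrist_force: [-2.8, -0.1, 8.9]
grip_width: 0.034
grasp_force: 58.9
```

```bash
python3 -c "
from h import *
rows((480.7,-62.3,170,96.5),(553.4,-362.7,170,95.3),(553.4,-362.7,40,95.3))"
```

```text
t 8.32 tcp [481.8 -62.4  91.6] yaw 96.5 w 34.0 q7 -0.31 tip 0.022
[0.001, -0.003, -0.261, 0.001, 0.0, 0.0]
[-1.022, 0.124, -0.26, 0.001, 0.0, 0.011]
[-1.021, 0.123, 0.173, 0.001, 0.0, 0.011]
```

{"fn": "send_rows", "kwargs": {
  "motion": [0,0,-0.15,0,0,0,0,0,-0.26,0,0,0,-0.4,0.05,-0.26,0,0,0,-1,0.12,-0.26,0,0,0.011,-1,0.12,-0.26,0,0,0.011,-1,0.12,-0.26,0,0,0.011,-1,0.12,-0.26,0,0,0.011,-1,0.12,-0.26,0,0,0.011,-1,0.12,-0.26,0,0,0.011,-1,0.12,-0.26,0,0,0.011]
}}

```text
t: 9.57
position: [0.5513, -0.355, 0.169]
ee_rot: [[-0.093, 0.996, 0.0], [0.996, 0.093, 0.0], [0.0, 0.0, -1.0]]
wrist_force: [-0.6, 0.1, -0.2]
grip_width: 0.034
grasp_force: 59.9
```

```bash
python3 -c "
from h import *
rows((553.4,-360,41,95.3));print(manip.observe()['grasp_force'])"
```

```text
t 9.57 tcp [ 551.3 -355.   169. ] yaw 95.4 w 34.0 q7 0.29 tip 0.022
[-0.017, 0.005, 0.427, 0.0, -0.0, 0.0]
59.926283955574036
```

{"fn": "send_rows", "kwargs": {
  "motion": [-0.017,0.005,0.2,0,0,0,-0.017,0.005,0.38,0,0,0,-0.017,0.005,0.427,0,0,0,-0.017,0.005,0.427,0,0,0]
}}

```text
t: 10.07
position: [0.5535, -0.3605, 0.041]
ee_rot: [[-0.093, 0.996, 0.0], [0.996, 0.093, 0.0], [0.0, 0.0, -1.0]]
wrist_force: [1.0, -0.2, 0.6]
grip_width: 0.0343
grasp_force: 59.9
```

{"fn": "send_rows", "kwargs": {
  "motion": [0,0,0,0,0,0,0,0,0,0,0,0,0,0,0,0,0,0,0,0,-0.2,0,0,0,0,0,-0.4,0,0,0,0,0,-0.42,0,0,0,0,0,-0.42,0,0,0],
  "hand": 0.6
}}

```text
t: 10.95
position: [0.553, -0.3613, 0.1669]
ee_rot: [[-0.092, 0.996, 0.001], [0.996, 0.092, -0.001], [-0.001, 0.001, -1.0]]
wrist_force: [-0.7, 0.0, -0.1]
grip_width: 0.0512
grasp_force: 0.0
```

```bash
python3 look.py; python3 -c "
from h import *
rows((497.1,-114.7,165,9.2),(497.1,-114.7,90,9.2))"
```

```text
PANEL world
case 444 [ 495.7 -117.5] [54.6 40.2] 9.2 z 81.4
spool none
cap none
batt 270 [466.3  50. ] [47.5 26.9] 22.1 z 79.0
TRAY frame
case none
spool 281 [62.5 30.8] [36.6 51.8] 32.0 z 36.9
cap 267 [ 55.9 -41.6] [48.8 34. ] 77.9 z 40.0
batt none
FADERS
wa 141 [-54.4  89.1] [103.3  24.3] 3.5 z 82.9
blue 90 [ 1.3 27.8] [24.8 18.5] 1.0 z 83.0
wb 90 [ -0.6 -32.7] [20.1 24.6] 89.4 z 83.2
red 91 [-15.5 -93.8] [23.1 21.9] 2.7 z 83.4
t 11.0 tcp [ 552.6 -361.   165.8] yaw 95.3 w 51.2 q7 0.3 tip 0.022
[0.835, -0.109, 0.003, -0.0, 0.0, 0.751]
[0.835, -0.109, 0.253, -0.0, 0.0, 0.751]
```

{"fn": "send_rows", "kwargs": {
  "motion": [0.2,-0.02,0,0,0,0.09,0.4,-0.05,0,0,0,0.18,0.6,-0.1,0,0,0,0.27,0.835,-0.109,0,0,0,0.36,0.835,-0.109,0,0,0,0.45,0.835,-0.109,0,0,0,0.54,0.835,-0.109,0,0,0,0.63,0.835,-0.109,0,0,0,0.72,0.835,-0.109,0,0,0,0.751,0.835,-0.109,0,0,0,0.751,0.835,-0.109,0,0,0,0.751],
  "hand": 0.68
}}

```text
t: 12.38
position: [0.4972, -0.1146, 0.1657]
ee_rot: [[0.987, 0.162, -0.001], [0.162, -0.987, 0.0], [-0.001, -0.0, -1.0]]
wrist_force: [-0.4, 0.7, 0.3]
grip_width: 0.0579
grasp_force: 0.0
```

```bash
python3 -c "
from h import *
rows((497.1,-114.7,165,9.2),(497.1,-114.7,88,9.2))"
```

```text
t 12.38 tcp [ 497.2 -114.6  165.7] yaw 9.3 w 57.9 q7 -1.38 tip 0.022
[-0.0, 0.0, 0.002, -0.0, 0.001, 0.001]
[-0.0, 0.001, 0.259, -0.0, 0.001, 0.001]
```

{"fn": "send_rows", "kwargs": {
  "motion": [0,0,0.1,0,0,0,0,0,0.22,0,0,0,0,0,0.259,0,0,0,0,0,0.259,0,0,0]
}}

```text
t: 12.88
position: [0.4973, -0.1146, 0.0884]
ee_rot: [[0.987, 0.16, -0.001], [0.16, -0.987, 0.0], [-0.001, -0.0, -1.0]]
wrist_force: [0.0, 0.4, 1.0]
grip_width: 0.0582
grasp_force: 0.0
```

{"fn": "send_rows", "kwargs": {
  "motion": [0,0,0,0,0,0,0,0,0,0,0,0,0,0,0,0,0,0,0,0,0,0,0,0,0,0,0,0,0,0],
  "hand": 0.2
}}

```text
t: 13.5
position: [0.4981, -0.1148, 0.09]
ee_rot: [[0.987, 0.16, 0.002], [0.16, -0.987, -0.0], [0.002, 0.001, -1.0]]
wrist_force: [-2.2, 1.4, 8.2]
grip_width: 0.0344
grasp_force: 59.7
```

```bash
python3 -c "
from h import *
rows((497.1,-114.7,170,9.2),(428.2,-367.3,170,5.3),(428.2,-367.3,37,5.3))"
```

```text
t 13.5 tcp [ 498.1 -114.8   90. ] yaw 9.2 w 34.4 q7 -1.41 tip 0.022
[-0.003, -0.001, -0.267, 0.0, -0.001, 0.0]
[-0.364, 0.794, -0.267, 0.0, -0.001, 0.034]
[-0.365, 0.793, 0.177, 0.0, -0.001, 0.034]
```

{"fn": "send_rows", "kwargs": {
  "motion": [0,0,-0.15,0,0,0,0,0,-0.267,0,0,0,-0.15,0.35,-0.267,0,0,0.01,-0.364,0.794,-0.267,0,0,0.034,-0.364,0.794,-0.267,0,0,0.034,-0.364,0.794,-0.267,0,0,0.034,-0.364,0.794,-0.267,0,0,0.034,-0.364,0.794,-0.267,0,0,0.034,-0.364,0.794,-0.267,0,0,0.034,-0.364,0.794,-0.267,0,0,0.034]
}}

```text
t: 14.75
position: [0.4286, -0.3659, 0.169]
ee_rot: [[0.995, 0.095, 0.0], [0.095, -0.995, 0.0], [0.0, -0.0, -1.0]]
wrist_force: [0.5, -0.7, -1.2]
grip_width: 0.0346
grasp_force: 60.7
```

```bash
python3 -c "
from h import *
rows((428.2,-367.3,38,5.3));print(manip.observe()['grasp_force'])"
```

```text
t 14.75 tcp [ 428.6 -365.9  169. ] yaw 5.4 w 34.6 q7 -0.93 tip 0.022
[-0.002, 0.005, 0.437, -0.0, -0.0, 0.001]
60.74982404708862
```

{"fn": "send_rows", "kwargs": {
  "motion": [-0.002,0.005,0.2,0,0,0,-0.002,0.005,0.38,0,0,0,-0.002,0.005,0.437,0,0,0,-0.002,0.005,0.437,0,0,0]
}}

```text
t: 15.25
position: [0.4277, -0.3684, 0.0377]
ee_rot: [[0.996, 0.093, -0.001], [0.093, -0.996, 0.001], [-0.001, -0.001, -1.0]]
wrist_force: [0.3, 0.4, 0.2]
grip_width: 0.0342
grasp_force: 62.8
```

{"fn": "send_rows", "kwargs": {
  "motion": [0,0,0,0,0,0,0,0,0,0,0,0,0,0,0,0,0,0,0,0,-0.2,0,0,0,0,0,-0.4,0,0,0,0,0,-0.42,0,0,0,0,0,-0.42,0,0,0],
  "hand": 0.55
}}

```text
t: 16.12
position: [0.4274, -0.3689, 0.1641]
ee_rot: [[0.996, 0.093, 0.001], [0.093, -0.996, -0.001], [0.001, 0.001, -1.0]]
wrist_force: [-0.5, 0.3, -0.3]
grip_width: 0.0471
grasp_force: 0.0
```

```bash
python3 look.py; python3 -c "
from h import *
rows((468.1,52.1,165,22.3),(468.1,52.1,88,22.3))"
```

```text
PANEL world
case none
spool none
cap none
batt 261 [466.1  49.8] [47.9 26.6] 21.5 z 79.4
TRAY frame
case 390 [-56.9 -24.1] [95.4 45.5] 62.7 z 27.2
spool 284 [58.  27.3] [53.1 40.1] 80.7 z 36.8
cap 266 [ 56.6 -42.5] [50.3 33.9] 78.0 z 40.2
batt none
FADERS
wa 130 [-52.9  86. ] [103.3  19.6] 1.7 z 83.0
blue 91 [ 1.8 27.1] [17.9 26.2] 85.7 z 83.3
wb 87 [ -0.6 -33.2] [25.3 19. ] 0.2 z 83.1
red 90 [-15.3 -93.4] [23.  21.3] 0.5 z 83.8
t 16.18 tcp [ 427.  -368.5  163.1] yaw 5.3 w 46.8 q7 -0.93 tip 0.022
[0.266, -1.383, -0.006, -0.0, 0.0, -0.148]
[0.266, -1.383, 0.251, -0.0, 0.0, -0.148]
```

{"fn": "send_rows", "kwargs": {
  "motion": [0.2,-0.95,0,0,0,-0.09,0.2,-0.95,0,0,0,-0.148,0.2,-0.95,0,0,0,-0.148,0.2,-0.95,0,0,0,-0.148,0.2,-0.95,0,0,0,-0.148,0.2,-0.95,0,0,0,-0.148,0.2,-0.95,0,0,0,-0.148]
}}

```text
t: 17.05
position: [0.4602, -0.08, 0.1628]
ee_rot: [[0.925, 0.379, -0.002], [0.379, -0.925, -0.0], [-0.002, -0.001, -1.0]]
wrist_force: [0.6, -0.6, 0.7]
grip_width: 0.0473
grasp_force: 0.0
```

```bash
python3 -c "
from h import *
rows((467.6,51.6,165,22.3),(467.6,51.6,86,22.3))"
```

```text
t 17.05 tcp [460.2 -80.  162.8] yaw 22.3 w 47.3 q7 -1.26 tip 0.022
[0.189, -0.397, -0.008, -0.0, 0.001, -0.0]
[0.19, -0.396, 0.256, -0.0, 0.001, -0.0]
```

{"fn": "send_rows", "kwargs": {
  "motion": [0.19,-0.396,0,0,0,0,0.19,-0.396,0,0,0,0,0.19,-0.396,0,0,0,0,0.19,-0.396,0,0,0,0,0.19,-0.396,0,0,0,0,0.19,-0.396,0.15,0,0,0,0.19,-0.396,0.256,0,0,0,0.19,-0.396,0.256,0,0,0,0.19,-0.396,0.256,0,0,0]
}}

```text
t: 18.18
position: [0.4689, 0.0514, 0.0878]
ee_rot: [[0.926, 0.378, 0.001], [0.378, -0.926, -0.0], [0.001, 0.0, -1.0]]
wrist_force: [0.0, 0.8, 0.4]
grip_width: 0.0469
grasp_force: 0.0
```

{"fn": "send_rows", "kwargs": {
  "motion": [0,0,0,0,0,0,0,0,0,0,0,0,0,0,0,0,0,0,0,0,0,0,0,0,0,0,0,0,0,0],
  "hand": 0.1
}}

```text
t: 18.8
position: [0.4691, 0.0519, 0.0882]
ee_rot: [[0.926, 0.379, 0.002], [0.379, -0.926, -0.0], [0.002, 0.001, -1.0]]
wrist_force: [-3.3, -1.4, 16.0]
grip_width: 0.0249
grasp_force: 58.4
```

```bash
python3 -c "
from h import *
rows((467,51,165,22.3),(422.2,-302.5,170,5.3))"
```

```text
t 18.8 tcp [469.1  51.9  88.2] yaw 22.2 w 24.9 q7 -1.61 tip 0.022
[-0.007, 0.0, -0.256, 0.0, -0.001, -0.0]
[-0.591, 1.034, -0.273, 0.0, -0.001, 0.148]
```

{"fn": "send_rows", "kwargs": {
  "motion": [0,0,-0.15,0,0,0,0,0,-0.27,0,0,0,-0.25,0.45,-0.27,0,0,0.05,-0.58,1,-0.27,0,0,0.12,-0.58,1,-0.27,0,0,0.148,-0.58,1,-0.27,0,0,0.148,-0.58,1,-0.27,0,0,0.148,-0.58,1,-0.27,0,0,0.148,-0.58,1,-0.27,0,0,0.148,-0.58,1,-0.27,0,0,0.148,-0.58,1,-0.27,0,0,0.148]
}}

```text
t: 20.18
position: [0.4215, -0.2904, 0.1681]
ee_rot: [[0.996, 0.094, 0.0], [0.094, -0.996, 0.0], [0.0, -0.0, -1.0]]
wrist_force: [-0.1, 0.7, -0.3]
grip_width: 0.0251
grasp_force: 60.4
```

```bash
python3 -c "
from h import *
rows((422.2,-302.5,37,5.3));print(manip.observe()['grasp_force'])"
```

```text
t 20.18 tcp [ 421.5 -290.4  168.1] yaw 5.4 w 25.1 q7 -1.05 tip 0.022
[-0.002, 0.04, 0.437, -0.0, -0.0, 0.001]
60.377901792526245
```

{"fn": "send_rows", "kwargs": {
  "motion": [-0.002,0.04,0.15,0,0,0,-0.002,0.04,0.35,0,0,0,-0.002,0.04,0.437,0,0,0,-0.002,0.04,0.437,0,0,0]
}}

```text
t: 20.68
position: [0.4213, -0.3022, 0.0355]
ee_rot: [[0.996, 0.094, -0.002], [0.094, -0.996, 0.002], [-0.002, -0.002, -1.0]]
wrist_force: [-0.8, 0.1, 0.4]
grip_width: 0.0248
grasp_force: 63.5
```

{"fn": "send_rows", "kwargs": {
  "motion": [0,0,0,0,0,0,0,0,0,0,0,0,0,0,0,0,0,0,0,0,-0.2,0,0,0,0,0,-0.4,0,0,0,0,0,-0.42,0,0,0,0,0,-0.42,0,0,0],
  "hand": 0.42
}}

```text
t: 21.55
position: [0.4217, -0.3036, 0.1633]
ee_rot: [[0.996, 0.093, 0.001], [0.093, -0.996, -0.001], [0.001, 0.001, -1.0]]
wrist_force: [-0.2, 0.9, -0.9]
grip_width: 0.0359
grasp_force: 0.0
```

```bash
python3 look.py top1.png; python3 -c "
from h import *
rows((450,-120,165,50),)"
```

```text
PANEL world
case none
spool none
cap none
batt none
TRAY frame
case 81 [-87.8 -30.3] [33.9 15.2] 85.4 z 25.5
spool 274 [57.7 28.7] [51.3 39.5] 82.0 z 36.9
cap 266 [ 56.1 -41.7] [50.1 33.8] 77.2 z 40.2
batt 230 [-30.6  56.4] [162.9 109.2] 17.8 z 32.2
FADERS
wa 88 [-14.4  87.8] [25.1 16.6] 1.5 z 83.2
blue 84 [ 2.  27.8] [25.6 18.7] 1.2 z 83.8
wb 90 [ -1.3 -34.3] [21.9 22.4] 18.7 z 83.3
red 94 [-15.2 -92.9] [23.1 22.4] 0.4 z 83.5
t 21.6 tcp [ 421.3 -303.3  162.3] yaw 5.3 w 36.1 q7 -1.03 tip 0.022
[0.152, -0.6, -0.009, -0.0, 0.0, -0.39]
```

View pics/top1.png

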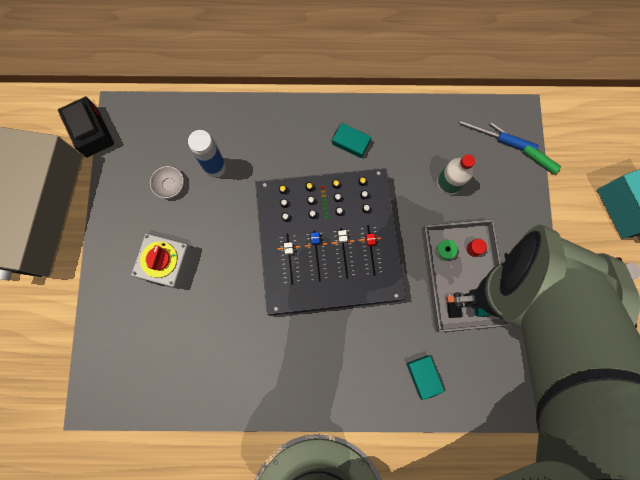

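The picture shows all four items in the tray: spool (447,249), cap (478,247), battery (456,303) and case (484,309). The panel is clear, with the caps at (288,248), (315,238), (343,236) and (371,240). Next I pull the faders down with half-open jaws straddling each cap along the track.

```bash
python3 -c "
from h import *
rows((*mixer(-15.2,-92),150,96.5))"
```

```text
t 21.6 tcp [ 421.3 -303.3  162.3] yaw 5.3 w 36.1 q7 -1.03 tip 0.022
[0.517, -0.583, 0.041, -0.0, 0.0, -0.796]
```

{"fn": "send_rows", "kwargs": {
  "motion": [0.1,-0.1,0,0,0,-0.09,0.2,-0.2,0,0,0,-0.18,0.3,-0.3,0,0,0,-0.27,0.4,-0.4,0,0,0,-0.36,0.517,-0.583,0.04,0,0,-0.45,0.517,-0.583,0.04,0,0,-0.54,0.517,-0.583,0.04,0,0,-0.63,0.517,-0.583,0.04,0,0,-0.72,0.517,-0.583,0.04,0,0,-0.796,0.517,-0.583,0.04,0,0,-0.796,0.517,-0.583,0.04,0,0,-0.796],
  "hand": 0.52
}}

```text
t: 22.98
position: [0.5595, -0.1149, 0.1499]
ee_rot: [[-0.11, 0.994, -0.001], [0.994, 0.11, 0.001], [0.001, -0.001, -1.0]]
wrist_force: [-0.1, -0.4, 0.2]
grip_width: 0.0445
grasp_force: 0.0
```

```bash
python3 -c "
from h import *
rows(*[(*mixer(x,y),z,96.5) for x,y,z in((-15.2,-92,125),(-15.2,-92,87),(-95.5,-92,87),(-95.5,-92,125),(-1,-32,125),(-1,-32,87),(-95.5,-32,87),(-95.5,-32,125))])"
```

```text
t 22.98 tcp [ 559.5 -114.9  149.9] yaw 96.3 w 44.5 q7 -0.13 tip 0.022
[0.0, 0.0, 0.083, -0.001, -0.0, -0.002]
[0.0, 0.0, 0.21, -0.001, -0.0, -0.002]
[-0.001, -0.267, 0.21, -0.001, -0.0, -0.002]
[-0.0, -0.268, 0.083, -0.001, -0.0, -0.002]
[0.201, 0.047, 0.083, -0.001, -0.0, -0.002]
[0.2, 0.047, 0.21, -0.001, -0.0, -0.002]
[0.199, -0.268, 0.21, -0.001, -0.0, -0.002]
[0.2, -0.268, 0.083, -0.001, -0.0, -0.002]
```

{"fn": "send_rows", "kwargs": {
  "motion": [0,0,0.1,0,0,0,0,0,0.21,0,0,0,0,0,0.21,0,0,0,0,-0.08,0.21,0,0,0,0,-0.16,0.21,0,0,0,0,-0.24,0.21,0,0,0,0,-0.268,0.21,0,0,0,0,-0.268,0.21,0,0,0,0,-0.268,0.21,0,0,0]
}}

```text
t: 24.1
position: [0.4809, -0.124, 0.088]
ee_rot: [[-0.114, 0.994, 0.001], [0.994, 0.114, -0.0], [-0.0, 0.001, -1.0]]
wrist_force: [0.5, -0.6, 0.3]
grip_width: 0.0442
grasp_force: 0.0
```

{"fn": "send_rows", "kwargs": {
  "motion": [0,0.01,-0.13,0,0,0,0,0.01,-0.13,0,0,0,0.1,0.2,-0.13,0,0,0,0.2,0.315,-0.13,0,0,0,0.2,0.315,-0.13,0,0,0,0.2,0.315,-0.13,0,0,0,0.2,0.315,-0.06,0,0,0,0.2,0.315,0,0,0,0,0.2,0.315,0,0,0,0,0.2,0.2,0,0,0,0,0.2,0.1,0,0,0,0,0.2,0.02,0,0,0,0,0.2,0,0,0,0,0,0.2,0,0,0,0,0]
}}

```text
t: 25.85
position: [0.4738, -0.0646, 0.0881]
ee_rot: [[-0.113, 0.994, 0.001], [0.994, 0.113, -0.0], [-0.0, 0.001, -1.0]]
wrist_force: [0.5, 0.6, -0.2]
grip_width: 0.044
grasp_force: 0.0
```

```bash
python3 look.py|tail -5; python3 -c "
from h import *
rows(*[(*mixer(x,y),z,96.5) for x,y,z in((-95.5,-32,125),(2,28,125),(2,28,87),(-95.5,28,87),(-95.5,28,125),(-14.5,88,125),(-14.5,88,87),(-95.5,88,87),(-95.5,88,125))])"
```

```text
FADERS
wa 89 [-14.6  88.5] [25.1 17. ] 2.4 z 83.1
blue 73 [-33.3  32.9] [13.  88.3] 83.9 z 379.0
wb none
red none
t 25.9 tcp [474.1 -64.5  88. ] yaw 96.5 w 44.6 q7 -0.33 tip 0.022
[0.001, -0.004, -0.123, 0.0, 0.0, 0.0]
[0.201, 0.322, -0.123, 0.0, 0.0, 0.0]
[0.201, 0.321, 0.003, 0.0, 0.0, 0.0]
[0.201, -0.004, 0.003, 0.0, 0.0, 0.0]
[0.201, -0.003, -0.123, 0.0, 0.0, 0.0]
[0.401, 0.267, -0.123, 0.0, 0.0, 0.0]
[0.401, 0.267, 0.003, 0.0, 0.0, 0.0]
[0.401, -0.003, 0.003, 0.0, 0.0, 0.0]
[0.401, -0.003, -0.123, 0.0, 0.0, 0.0]
```

{"fn": "send_rows", "kwargs": {
  "motion": [0,0.01,-0.13,0,0,0,0,0.01,-0.13,0,0,0,0.1,0.2,-0.13,0,0,0,0.2,0.322,-0.13,0,0,0,0.2,0.322,-0.13,0,0,0,0.2,0.322,-0.13,0,0,0,0.2,0.322,-0.06,0,0,0,0.2,0.322,0,0,0,0,0.2,0.322,0,0,0,0,0.2,0.2,0,0,0,0,0.2,0.1,0,0,0,0,0.2,0.02,0,0,0,0,0.2,-0.01,0,0,0,0,0.2,-0.01,0,0,0,0,0.2,-0.01,0,0,0,0]
}}

```text
t: 27.78
position: [0.4651, -0.0051, 0.0884]
ee_rot: [[-0.113, 0.994, 0.003], [0.994, 0.113, 0.0], [0.0, 0.003, -1.0]]
wrist_force: [5.5, 0.1, 4.1]
grip_width: 0.0446
grasp_force: 2.9
```

{"fn": "send_rows", "kwargs": {
  "motion": [0,0.01,-0.13,0,0,0,0,0.01,-0.13,0,0,0,0.1,0.2,-0.13,0,0,0,0.2,0.28,-0.13,0,0,0,0.2,0.28,-0.13,0,0,0,0.2,0.28,-0.13,0,0,0,0.2,0.28,-0.06,0,0,0,0.2,0.28,0,0,0,0,0.2,0.28,0,0,0,0,0.2,0.2,0,0,0,0,0.2,0.1,0,0,0,0,0.2,0.02,0,0,0,0,0.2,0,0,0,0,0,0.2,0,0,0,0,0,0.2,0,0,0,0,0]
}}

```text
t: 29.65
position: [0.4582, 0.0545, 0.0885]
ee_rot: [[-0.113, 0.994, 0.003], [0.994, 0.113, 0.001], [0.0, 0.003, -1.0]]
wrist_force: [6.3, 0.4, 4.1]
grip_width: 0.0447
grasp_force: 2.9
```

{"fn": "send_rows", "kwargs": {
  "motion": [0,0.01,-0.13,0,0,0,0,0.01,-0.25,0,0,0,0.4,0.01,-0.3,0,0,0,0.6,0.01,-0.3,0,0,0,0.6,0.01,-0.3,0,0,0,0.6,0.01,-0.3,0,0,0]
}}

```text
t: 30.4
position: [0.4381, 0.238, 0.1784]
ee_rot: [[-0.12, 0.993, 0.0], [0.993, 0.12, 0.002], [0.002, 0.001, -1.0]]
wrist_force: [-0.2, -0.4, -0.1]
grip_width: 0.0443
grasp_force: 0.0
```

```bash
python3 look.py top2.png; python3 -c "
from h import *
rows((515.9,351.3,150,164.4),(515.9,351.3,97,164.4))"
```

```text
PANEL world
case none
spool none
cap none
batt none
TRAY frame
case 445 [-68.7 -37.5] [46.4 55. ] 88.0 z 27.0
spool 283 [58.1 27.3] [53.7 39.6] 83.3 z 36.7
cap 263 [ 56.5 -42.1] [49.3 33.6] 85.1 z 40.4
batt 280 [-15.3  28.1] [ 35.4 154.4] 87.6 z 25.5
FADERS
wa 91 [-85.4  88.4] [16.7 24.1] 89.2 z 83.1
blue 92 [-85.3  27.7] [17.5 25.9] 83.8 z 83.8
wb 93 [-85.7 -32.7] [23.2 20.1] 5.0 z 83.5
red 94 [-85.3 -93.4] [21.7 24. ] 89.1 z 82.9
t 30.45 tcp [438.6 235.3 178. ] yaw 96.7 w 44.6 q7 -0.85 tip 0.022
[0.354, 0.301, 0.093, 0.0, -0.0, -0.591]
[0.354, 0.301, 0.27, 0.0, -0.0, -0.591]
```

```bash
python3 -c "
import cv2
i=cv2.imread('pics/top2.png');cv2.imwrite('pics/crop2.png',cv2.resize(i[150:350,120:520],None,fx=2,fy=2,interpolation=3))"
```

```text
(no output)
```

View pics/crop2.png

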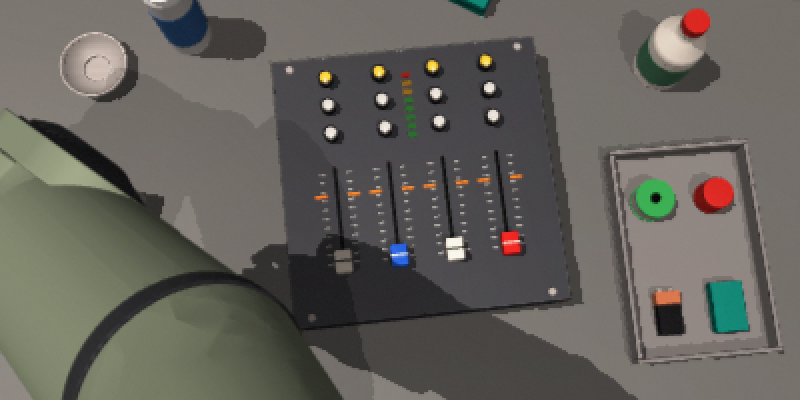

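{"fn": "send_rows", "kwargs": {
  "motion": [0.354,0.301,0,0,0,-0.09,0.354,0.301,0,0,0,-0.18,0.354,0.301,0,0,0,-0.27,0.354,0.301,0,0,0,-0.36,0.354,0.301,0.05,0,0,-0.45,0.354,0.301,0.09,0,0,-0.54,0.354,0.301,0.09,0,0,-0.591,0.354,0.301,0.09,0,0,-0.591,0.354,0.301,0.09,0,0,-0.591]
}}

```text
t: 31.58
position: [0.5171, 0.3486, 0.1508]
ee_rot: [[-0.962, 0.275, 0.0], [0.275, 0.962, -0.0], [-0.0, -0.0, -1.0]]
wrist_force: [0.1, 0.2, -0.1]
grip_width: 0.0443
grasp_force: 0.0
```

```bash
python3 -c "
from h import *
rows((515.9,351.3,150,164.4),(515.9,351.3,98,164.4))"
```

```text
t 31.57 tcp [517.1 348.6 150.8] yaw 164.1 w 44.3 q7 0.09 tip 0.022
[0.006, 0.008, 0.003, -0.0, 0.0, -0.003]
[0.006, 0.008, 0.176, -0.0, 0.0, -0.003]
```

The crop shows all four caps at the lower ends of their tracks, (343,262), (399,255), (455,248) and (511,243), and all four items in the tray. Next I grip the handle bar and turn it.

{"fn": "send_rows", "kwargs": {
  "motion": [0.006,0.008,0.1,0,0,0,0.006,0.008,0.173,0,0,0,0.006,0.008,0.173,0,0,0,0.006,0.008,0.173,0,0,0]
}}

```text
t: 32.08
position: [0.5158, 0.3524, 0.0995]
ee_rot: [[-0.962, 0.272, 0.0], [0.272, 0.962, 0.0], [-0.0, 0.001, -1.0]]
wrist_force: [0.6, 0.9, -0.5]
grip_width: 0.0447
grasp_force: 0.0
```

{"fn": "send_rows", "kwargs": {
  "motion": [0,0,0,0,0,0,0,0,0,0,0,0,0,0,0,0,0,0,0,0,0,0,0,0,0,0,0,0,0,0,0,0,0,0,0,0],
  "hand": 0.05
}}

```text
t: 32.83
position: [0.516, 0.3527, 0.0997]
ee_rot: [[-0.962, 0.271, 0.001], [0.271, 0.962, 0.001], [-0.001, 0.002, -1.0]]
wrist_force: [1.0, 1.1, 6.7]
grip_width: 0.0104
grasp_force: 59.7
```

{"fn": "send_rows", "kwargs": {
  "motion": [0,0,0,0,0,0.08,0,0,0,0,0,0.16,0,0,0,0,0,0.24,0,0,0,0,0,0.32,0,0,0,0,0,0.4,0,0,0,0,0,0.48,0,0,0,0,0,0.53,0,0,0,0,0,0.53,0,0,0,0,0,0.53]
}}

```text
t: 33.95
position: [0.5155, 0.3523, 0.0997]
ee_rot: [[-0.234, 0.972, 0.001], [0.972, 0.234, 0.0], [-0.0, 0.001, -1.0]]
wrist_force: [-2.5, -2.0, 10.5]
grip_width: 0.0106
grasp_force: 60.6
```

```bash
python3 -c "
from h import *
rows((515.9,351.3,100,104.4));print(manip.observe()['ft_torque'])"
```

```text
t 33.95 tcp [515.5 352.3  99.7] yaw 103.6 w 10.6 q7 -0.86 tip 0.022
[-0.004, 0.0, -0.001, 0.0, 0.0, -0.007]
[-0.52808211  0.83739719  0.50089352]
```

Turned about 61° and loaded against the end stop. I release, lift and check.

{"fn": "send_rows", "kwargs": {
  "motion": [0,0,0,0,0,0,0,0,0,0,0,0,0,0,0,0,0,0,0,0,0,0,0,0,0,0,-0.1,0,0,0,0,0,-0.25,0,0,0,-0.3,0,-0.3,0,0,0,-0.6,0,-0.3,0,0,0,-0.6,0,-0.3,0,0,0,-0.6,0,-0.3,0,0,0],
  "hand": 0.52
}}

```text
t: 35.2
position: [0.559, 0.1721, 0.1888]
ee_rot: [[-0.227, 0.974, 0.0], [0.974, 0.227, -0.002], [-0.002, -0.0, -1.0]]
wrist_force: [0.1, 0.3, 0.1]
grip_width: 0.0442
grasp_force: 0.0
```

```bash
python3 - <<'E'
from h import *
c=snap('scene','sc3.png');w=cloud(c)
m=(w[...,2]>.083)&(w[...,2]<.1)&(np.hypot(w[...,0]-.516,w[...,1]-.351)<.04)
r=cv2.minAreaRect((w[m][:,:2]*1000).astype(np.float32));print(r,m.sum())
rows(*[(*mixer(x,y),z,96.5) for x,y,z in((-85,28,125),(-85,28,88),(-10,28,88),(-10,28,125))])
E
python3 look.py | tail -4
```

```text
((516.6176147460938, 351.7293395996094), (13.632134437561035, 50.12920379638672), 14.860923767089844) 237
t 35.25 tcp [558.3 175.1 188.9] yaw 103.3 w 44.3 q7 -0.52 tip 0.022
[-0.516, -0.402, 0.213, 0.0, 0.0, 0.059]
[-0.516, -0.402, 0.336, 0.0, 0.0, 0.059]
[-0.546, -0.154, 0.336, 0.0, 0.0, 0.059]
[-0.546, -0.154, 0.213, 0.0, 0.0, 0.059]
wa none
blue none
wb none
red 95 [-85.3 -93.2] [21.4 24.3] 89.1 z 83.2
```

The handle now lies at −75°, so it is on. The blue fader comes next: grip, then move 75 mm up the track.

{"fn": "send_rows", "kwargs": {
  "motion": [-0.516,-0.402,0,0,0,0.059,-0.516,-0.402,0.1,0,0,0.059,-0.516,-0.402,0.213,0,0,0.059,-0.516,-0.402,0.213,0,0,0.059,-0.516,-0.402,0.213,0,0,0.059,-0.516,-0.402,0.213,0,0,0.059,-0.516,-0.402,0.213,0,0,0.059,-0.516,-0.402,0.336,0,0,0.059,-0.516,-0.402,0.336,0,0,0.059,-0.516,-0.402,0.336,0,0,0.059]
}}

```text
t: 36.55
position: [0.477, -0.001, 0.0889]
ee_rot: [[-0.118, 0.993, 0.0], [0.993, 0.118, 0.0], [0.0, 0.001, -1.0]]
wrist_force: [-0.3, 0.5, 0.1]
grip_width: 0.0443
grasp_force: 0.0
```

{"fn": "send_rows", "kwargs": {
  "motion": [0,0,0,0,0,0,0,0,0,0,0,0,0,0,0,0,0,0,0,0,0,0,0,0,0,0,0,0,0,0],
  "hand": 0.2
}}

```text
t: 37.17
position: [0.4774, -0.0014, 0.0892]
ee_rot: [[-0.118, 0.993, 0.002], [0.993, 0.118, 0.0], [-0.0, 0.002, -1.0]]
wrist_force: [-1.0, 0.4, 10.1]
grip_width: 0.0223
grasp_force: 58.5
```

```bash
python3 -c "
from h import *
rows((*mixer(-10,28),88,96.5));s=manip.observe();print(np.round(s['wrist_force'],1),s['grasp_force'])"
```

```text
t 37.17 tcp [477.4  -1.4  89.2] yaw 96.7 w 22.3 q7 -0.48 tip 0.022
[-0.007, 0.246, 0.005, 0.001, 0.0, 0.002]
[-1.   0.4 10.1] 58.49141299724579
```

{"fn": "send_rows", "kwargs": {
  "motion": [-0.002,0.08,0,0,0,0,-0.004,0.16,0,0,0,0,-0.006,0.23,0,0,0,0,-0.007,0.247,0,0,0,0,-0.007,0.247,0,0,0,0,-0.007,0.247,0,0,0,0]
}}

```text
t: 37.92
position: [0.5514, 0.0069, 0.0893]
ee_rot: [[-0.119, 0.993, 0.003], [0.993, 0.119, 0.002], [0.002, 0.003, -1.0]]
wrist_force: [0.9, 8.3, 5.8]
grip_width: 0.0226
grasp_force: 59.7
```

{"fn": "send_rows", "kwargs": {
  "motion": [0,0,0,0,0,0,0,0,0,0,0,0,0,0,0,0,0,0,0,0,-0.1,0,0,0,0,0,-0.2,0,0,0,0,0,-0.2,0,0,0],
  "hand": 0.5
}}

```text
t: 38.67
position: [0.5514, 0.0049, 0.1499]
ee_rot: [[-0.117, 0.993, 0.003], [0.993, 0.117, -0.0], [-0.0, 0.003, -1.0]]
wrist_force: [0.0, -0.0, -0.5]
grip_width: 0.043
grasp_force: 0.0
```

```bash
python3 -c "
from h import *
rows((*mixer(-85,-92),150,96.5),(*mixer(-85,-92),88,96.5))"
```

```text
t 38.67 tcp [551.4   4.9 149.9] yaw 96.7 w 43.0 q7 -0.37 tip 0.022
[-0.398, -0.253, -0.001, 0.002, 0.0, 0.002]
[-0.398, -0.253, 0.206, 0.002, 0.0, 0.002]
```

{"fn": "send_rows", "kwargs": {
  "motion": [-0.398,-0.253,0,0,0,0,-0.398,-0.253,0,0,0,0,-0.398,-0.253,0,0,0,0,-0.398,-0.253,0,0,0,0,-0.398,-0.253,0,0,0,0,-0.398,-0.253,0.1,0,0,0,-0.398,-0.253,0.206,0,0,0,-0.398,-0.253,0.206,0,0,0,-0.398,-0.253,0.206,0,0,0]
}}

```text
t: 39.8
position: [0.4898, -0.1216, 0.087]
ee_rot: [[-0.119, 0.993, 0.001], [0.993, 0.119, 0.0], [0.0, 0.001, -1.0]]
wrist_force: [-0.3, -0.5, 0.8]
grip_width: 0.0427
grasp_force: 0.0
```

{"fn": "send_rows", "kwargs": {
  "motion": [0,0,0,0,0,0,0,0,0,0,0,0,0,0,0,0,0,0,0,0,0,0,0,0,0,0,0,0,0,0],
  "hand": 0.2
}}

```text
t: 40.42
position: [0.49, -0.1223, 0.0875]
ee_rot: [[-0.118, 0.993, 0.002], [0.993, 0.118, -0.0], [-0.001, 0.002, -1.0]]
wrist_force: [-0.8, 1.6, 8.1]
grip_width: 0.0227
grasp_force: 58.5
```

```bash
python3 -c "
from h import *
rows((*mixer(-10,-92.5),88,96.5));s=manip.observe();print(np.round(s['wrist_force'],1),s['grasp_force'])"
```

```text
t 40.42 tcp [ 490.  -122.3   87.5] yaw 96.8 w 22.7 q7 -0.21 tip 0.022
[-0.004, 0.25, -0.001, 0.001, 0.0, 0.002]
[-0.8  1.6  8.1] 58.52211892604828
```

{"fn": "send_rows", "kwargs": {
  "motion": [-0.001,0.08,0,0,0,0,-0.002,0.16,0,0,0,0,-0.003,0.23,0,0,0,0,-0.004,0.25,0,0,0,0,-0.004,0.25,0,0,0,0,-0.004,0.25,0,0,0,0]
}}

```text
t: 41.18
position: [0.5646, -0.1138, 0.0875]
ee_rot: [[-0.118, 0.993, 0.003], [0.993, 0.118, 0.001], [0.001, 0.003, -1.0]]
wrist_force: [-0.5, 6.5, 7.9]
grip_width: 0.0223
grasp_force: 60.1
```

{"fn": "send_rows", "kwargs": {
  "motion": [0,0,0,0,0,0,0,0,0,0,0,0,0,0,0,0,0,0,0,0,-0.1,0,0,0,0,0,-0.25,0,0,0,0,0,-0.4,0,0,0,-0.2,-0.2,-0.4,0,0,0,-0.5,-0.4,-0.4,0,0,0,-0.8,-0.6,-0.4,0,0,0,-0.8,-0.6,-0.4,0,0,0,-0.8,-0.6,-0.4,0,0,0,-0.8,-0.6,-0.4,0,0,0],
  "hand": 0.5
}}

```text
t: 42.68
position: [0.4105, -0.3779, 0.2059]
ee_rot: [[-0.111, 0.994, -0.001], [0.994, 0.111, -0.001], [-0.001, -0.001, -1.0]]
wrist_force: [-0.5, -0.2, -0.7]
grip_width: 0.0425
grasp_force: 0.0
```

```bash
python3 look.py top4.png; python3 -c "
from h import *
print(manip.observe()['position'])
i=cv2.imread('pics/top4.png');cv2.imwrite('pics/crop4.png',cv2.resize(i[130:350,120:520],None,fx=2,fy=2,interpolation=3))"
```

```text
PANEL world
case none
spool none
cap none
batt none
TRAY frame
case 446 [-68.8 -37.8] [47.4 55.3] 89.4 z 26.6
spool 283 [59.2 27.6] [41.5 40.2] 55.4 z 36.8
cap 268 [ 56.7 -42.2] [50.1 33.5] 86.5 z 40.5
batt 289 [ 9.3 16.7] [ 32.6 210.5] 77.4 z 25.4
FADERS
wa 95 [-85.3  88.2] [16.3 25.4] 85.2 z 83.2
blue 87 [-6.  30.1] [16.1 26.1] 60.3 z 83.9
wb 84 [-85.9 -33.1] [23.2 20.1] 6.2 z 83.4
red 90 [-10.1 -93.1] [22.4 23. ] 9.5 z 83.7
[ 0.41213646 -0.37556167  0.20603558]
```

View pics/crop4.png

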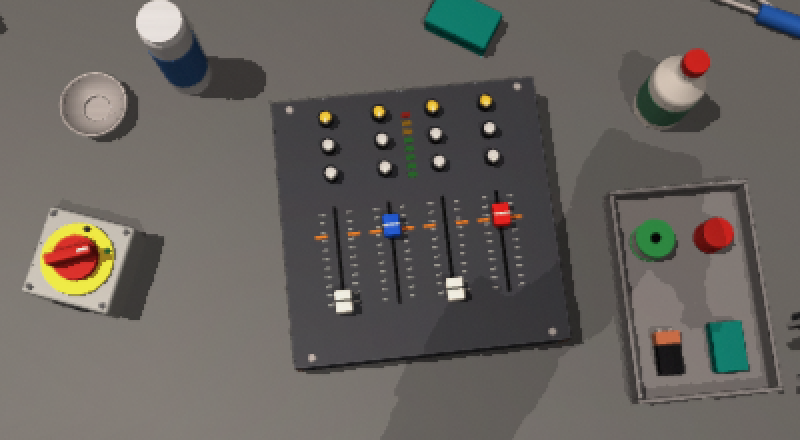

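The crop shows the red index on its mark (502,214), the blue one near (391,224), the whites down, the switch on, and the items in the tray. I'll measure the blue and red caps against their marks more precisely, by ray–plane intersection in both cameras.

```bash
cat > fad.py <<'E'
from h import *
a=np.deg2rad(6.5)
for n in('top','scene'):
    c=snap(n,n+'5.png');R=cv2.Rodrigues(np.array(c['rvec'],float))[0];t=np.array(c['tvec'],float).ravel();K=np.array(c['mtx'])
    H,S,V=cv2.split(cv2.cvtColor(c['img'],cv2.COLOR_BGR2HSV));v,u=np.mgrid[:480,:640]
    d=np.stack([(u-K[0,2])/K[0,0],(v-K[1,2])/K[1,1],np.ones(u.shape)],-1)@R;o=-R.T@t
    def pl(h):
        p=(o+d*((h-o[2])/d[...,2])[...,None])*1000
        x,y=p[...,0]-564.2,p[...,1]+21.6
        return x*np.cos(a)+y*np.sin(a),-x*np.sin(a)+y*np.cos(a)
    zz=cloud(c)[...,2]
    M,N=pl(.06);P,Q=pl(.082)
    og=(H>5)&(H<20)&(S>120)&(V>90)
    for nm,y,col in(('wa',88,None),('blue',28,(H>105)&(H<130)&(S>120)),('wb',-32,None),('red',-92,((H<5)|(H>174))&(S>120))):
        m=og&(abs(N-y)<26)&(abs(M+10)<15);b=(zz>.076)&(zz<.088)&(abs(Q-y)<14)&(P>-105)&(P<40)
        s=f'{n} {nm} mark {np.mean(M[m]):.1f} n{m.sum()}  capdepth {np.median(P[b]):.1f} mid {(np.percentile(P[b],3)+np.percentile(P[b],97))/2:.1f}'
        L=b&(abs(Q-y)<7)&((S<90) if col is not None else (V<110))
        if L.sum(): s+=f' line {np.median(P[L]):.1f} n{L.sum()}'
        print(s)
E
python3 fad.py; python3 -c "
import cv2
i=cv2.imread('pics/scene5.png');cv2.imwrite('pics/crop5.png',cv2.resize(i[190:330,220:400],None,fx=4,fy=4,interpolation=3))"
```

```text
top wa mark -10.8 n24  capdepth -85.4 mid -85.8 line -85.2 n6
top blue mark -10.9 n22  capdepth -9.6 mid -9.8 line -9.4 n6
top wb mark -10.6 n24  capdepth -85.7 mid -85.6 line -85.0 n3
top red mark -10.4 n23  capdepth -10.1 mid -10.3 line -9.5 n6
scene wa mark -11.2 n36  capdepth -82.9 mid -82.7 line -86.8 n1
scene blue mark -11.0 n32  capdepth -5.6 mid -5.8 line -8.9 n7
scene wb mark -11.1 n33  capdepth -82.1 mid -82.1
scene red mark -10.8 n36  capdepth -6.1 mid -6.1 line -9.4 n6
```

View pics/crop5.png

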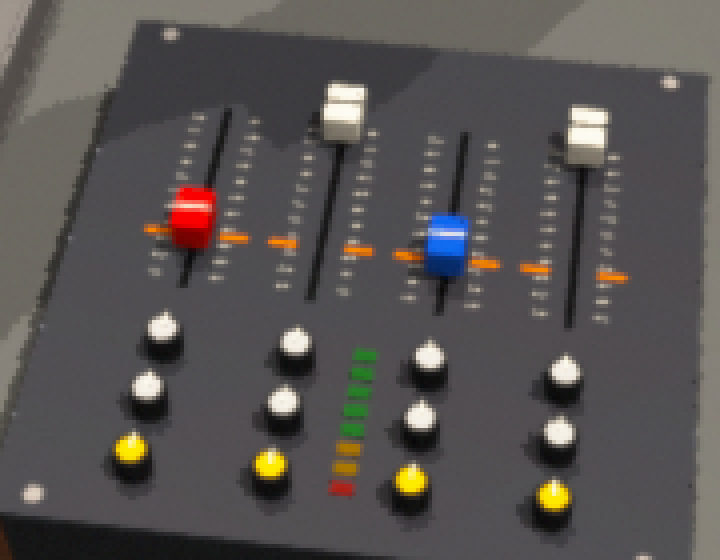

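The crop shows the red (193,205) and blue (447,235) index lines at their marks; both cameras put them within about 2 mm. Both white faders are down. The arm stands clear, so I hand in.

```bash
python3 -c "
from h import *
print(order.finish_job())"
```

```text
the job is handed in; nothing more can be done
None
```

I handed the job in at about 43 s of the 208 s allowed; no verdict came back. By camera, all four items are in the tray and the switch was turned on with every fader down. The red and blue index lines are within about 2 mm of their marks, both white faders are down, and the bystanders look undisturbed.

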